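Put the stacked lids back on their canisters

TASK

The washed bamboo lids are dry: take the stack apart from the top down and put each lid on the stoneware canister it belongs to (small round, larger round, square, oblong), boss down and lying flat on the rim, so that each canister is covered and closed. Set the lids down, do not drop them, and leave the canisters, the glass jar and the sauce dish standing where they are.

Things in the scene. Friction and masses are not known exactly. Their poses are not given: they have to be found in the camera images.
- small_lid: Smallest lid, on top of the stack: a round bamboo board 50 mm across and 12 mm thick on a 19 mm round boss 6 mm deep; 20 g. Origin: centre of the boss's underside (lowest face), z up; the board spans z +6 to +18 mm.
- round_lid: Larger round lid, second from the top of the stack: a round bamboo board 64 mm across and 12 mm thick on a 32 mm round boss 6 mm deep; 30 g. Origin: centre of the boss's underside (lowest face), z up; the board spans z +6 to +18 mm.
- square_lid: Square lid, third from the top: a bamboo board 66 x 66 mm and 12 mm thick on a 34 x 34 mm boss 6 mm deep; 40 g. x and y lie along its sides. Origin: centre of the boss's underside (lowest face), z up; the board spans z +6 to +18 mm.
- oblong_lid: Oblong lid, at the bottom of the stack, lying on a 6 mm thick black rubber mat (125 x 85 mm, fixed): a bamboo board 108 mm along x, 68 mm along y, 12 mm thick, on a 76 x 36 mm boss 6 mm deep; 65 g. Origin: centre of the boss's underside (lowest face), z up; the board spans z +6 to +18 mm. Lids are stacked loosely, each 18 mm above the next, some mm and degrees out of line.
- small_canister: Smallest canister: round, 40 mm outside, 55 mm high; 160 g. Origin: centre of its underside, z up. White stoneware, open and empty, 4 mm walls, mouth 32 mm wide. The small lid belongs to it; seated, the lid's origin is 49 mm above this origin (boss hanging in the mouth with about 6 mm of play all round, board flat on the rim).
- round_canister: Larger round canister: 54 mm outside, 100 mm high; 360 g. Origin: centre of its underside, z up. White stoneware, open and empty, 4 mm walls, mouth 46 mm wide. The larger round lid belongs to it; seated, the lid's origin is 94 mm above this origin (about 7 mm of play all round).
- square_canister: Square canister: 56 x 56 mm outside, 85 mm high; 360 g. x and y lie along its sides. Origin: centre of its underside, z up. White stoneware, open and empty, 4 mm walls, mouth 48 x 48 mm. The square lid belongs to it, in any quarter turn; seated, the lid's origin is 79 mm above this origin (about 7 mm of play all round, so the sides must be nearly parallel).
- oblong_canister: Oblong canister: 98 mm along x, 58 mm along y outside, 62 mm high; 400 g. Origin: centre of its underside, z up. White stoneware, open and empty, 4 mm walls, mouth 90 x 50 mm. The oblong lid belongs to it, long side along long side, either way round; seated, the lid's origin is 56 mm above this origin (about 7 mm of play all round).
- glass_jar: Bystander: glass jar with a steel twist cap, 68 mm across, 95 mm high, 350 g, loose, standing among the canisters. Origin at the centre of its underside.
- sauce_dish: Bystander: small blue and white sauce dish, 72 mm across, 20 mm high, 70 g, loose, on the counter among the canisters. Origin at the centre of its underside.
Things that resemble listed ones, but are neither listed nor needed, are in the scene too. What is shaped like the oblong_lid but orange, purple or yellow is not meant.

How it is judged:
By the outcome, as a careful person would: the job done as asked, in the order asked, and still so for the second after the job is handed in, with the robot touching nothing.
It also fails if it takes over 122 s, if anything falls off the work surface, if the arm or the gripper's body presses on something with over 40 N, if the wrist force passes 120 N, or if a joint passes its speed limit or range.

ROBOT

A 6-joint arm with a two-finger parallel gripper is mounted at the origin on the work surface. World frame = base frame: x ahead of the robot, y to its left, z up, the work surface at z = 0. Lengths are in m, angles in rad, forces in N, time in s.
With the tool pointing down it reaches from about 0.35 to 0.8 m from the base axis. Payload 7.3 kg.
Tool frame: the origin (TCP) lies between the finger pads; the fingertips stand 25 mm ahead of it and the grasp point (between the pads) lies 6 mm ahead of it (r.tip_extent is the distance from the TCP to the fingertips, in m); z points along the fingers, y is the direction in which the jaws open and shut (so a half turn about z gives the same grasp; the last joint's range is limited). The gripper opens to 85 mm and grips with 20 to 120 N. Pads are 22 mm wide; open, the fingers measure 114 mm over their backs; the gripper's body (76 mm by 85 mm) begins 54 mm behind the grasp point. The pads swing forward as they close: fully open they stand 13 mm farther back than shut.
Start: joints at [0.962, 0.342, 1.524, -0, 1.275, -0.146], TCP at [0.234, 0.47, 0.233] pointing down, gripper open.
Joint ranges: [-2.53, 2.53], [-0.77, 2.02], [0.04, 2.7], [-1, 4.14], [0.28, 2.66], [-3.11, 3.11]. Speed limits (rad/s): [2.57, 2.57, 3.14, 3.14, 3.14, 3.14].

INTERFACE

Orientations are given as a unit quaternion [x, y, z, w].
In Python, from workcell import r, command_gripper, optics gives the robot as it stands. The module is installed in compiled form; this text tells all that it offers. Calls block until the motion is done:
- r.reach(position, orientation): joint-space move of the TCP to a pose.
- r.move_straight(position, orientation=None, speed=0.15, max_force=None): straight line of the TCP; orientation=None keeps the orientation; speed is the mean speed in m/s. With max_force (N) it stops when the force on the tool has changed by that much, and returns True; else False.
- r.movej(angles): joint-space move.
- command_gripper(opening, force=None): finger opening in m; force is the grip in N (None keeps the last); returns when the fingers have stopped.
- r.hold(seconds).
- r.solve_ik(position, orientation): joint angles nearest the present ones, or None.
- r.read_state(): the state.
- optics.get_image(name): name is "scene" or "side" or "wrist"; returns (picture, depth): 384x512x3 uint8, red, green, blue; 384x512 float32, m along the optical axis (not along the pixel's ray), 0 where there is no reading.
- optics.camera_model(name): a dict with "K" (3x3 intrinsics, pixels), "R" (3x3) and "t" (3): a world point X has camera coordinates R X + t; the wrist camera has in their place "tool_from_camera" (4x4, takes a point from camera to tool coordinates, whose origin is the TCP and whose axes are the flange's). Camera axes: x right, y down, z forward; pixel columns grow to the right and rows downward; lengths in m; the calibration is good to about 2 mm. A picture is of the moment at which its call begins: read the wrist's pose just before it. camera_model takes no time and is no camera call.
A pose or a line that the arm cannot do raises r.PlanningError and nothing moves.
- r.finish_job(): hands the job in, once; it reports no verdict.
The state is a dict: "time_s": time; "joint_positions": joint angles; "dq": joint speeds; "tau": joint torques, N m; "eef_pos": TCP position; "eef_rot": TCP orientation; "contact_force": force on the tool from outside, world axes, zero at the start; "torque": the same for the moment, N m; "grip_width": finger opening in m.
Only numpy, scipy, OpenCV 4.12 (cv2) and the standard library are available. Lean on these libraries where they do the work, as an engineer would, in place of code of your own. Each camera call takes 0.05 s, during which the arm holds its last target.

## Working session

There is one attempt and no reset: what is moved stays moved. The work goes in short steps, each a Python script; the robot and the scene stay as the last script left them, time stands still between calls to the robot, and variables do not carry over. Pictures are saved under pics/ and viewed, and the job is handed in when it is done.

```bash
mkdir -p pics; ls; cat > h.py <<'E'
import numpy as np, cv2
from workcell import r, command_gripper, optics
def cam(name): 
    m=optics.camera_model(name); return m
def save(img,fn): cv2.imwrite('pics/'+fn,cv2.cvtColor(img,cv2.COLOR_RGB2BGR))
def cloud(name):
    """world point image"""
    m=optics.camera_model(name); s=r.read_state()
    img,d=optics.get_image(name)
    K=np.array(m['K']); v,u=np.mgrid[0:384,0:512]
    P=np.stack([(u-K[0,2])/K[0,0]*d,(v-K[1,2])/K[1,1]*d,d],-1)
    if 'R' in m: W=(P-np.array(m['t']))@np.array(m['R'])
    else:
        from scipy.spatial.transform import Rotation as Ro
        T=np.array(m['tool_from_camera']); P=P@T[:3,:3].T+T[:3,3]
        W=P@Ro.from_quat(s['eef_rot']).as_matrix().T+np.array(s['eef_pos'])
    W[d==0]=np.nan
    return img,d,W
E
python3 - <<'E'
from h import *
for n in ['scene','side','wrist']:
    img,d,W=cloud(n); save(img,n+'0.png'); np.savez('pics/'+n+'0.npz',img=img,d=d,W=W)
    m=cam(n); print(n,np.round(m['K'],1).tolist(),{k:np.round(m[k],3).tolist() for k in m if k!='K'}, (d>0).mean())
s=r.read_state(); print(s['time_s'],s['eef_rot'],s['eef_pos'],s['grip_width'])
E
```

```text
pics
scene [[433.4, 0.0, 261.2], [0.0, 433.4, 196.1], [0.0, 0.0, 1.0]] {'R': [[-0.532, 0.847, 0.012], [0.699, 0.447, -0.559], [-0.478, -0.289, -0.829]], 't': [0.257, -0.284, 1.248]} 0.9957377115885416
side [[418.9, 0.0, 262.6], [0.0, 418.9, 191.9], [0.0, 0.0, 1.0]] {'R': [[0.959, -0.283, 0.006], [-0.205, -0.71, -0.674], [0.195, 0.645, -0.739]], 't': [-0.49, 0.134, 1.117]} 0.996063232421875
wrist [[264.5, 0.0, 255.4], [0.0, 264.5, 194.9], [0.0, 0.0, 1.0]] {'tool_from_camera': [[-0.0, -0.966, -0.258, 0.066], [1.0, -0.0, 0.0, -0.0], [-0.0, -0.258, 0.966, -0.141], [0.0, 0.0, 0.0, 1.0]]} 0.9891306559244791
0.15 [ 2.29351407e-01  9.73343506e-01 -5.51167603e-04 -2.16887817e-04] [0.23420778 0.46953011 0.23268551] 0.08547991695205698
```

View pics/scene0.png

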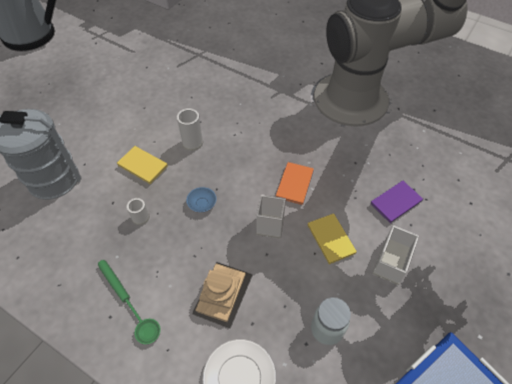

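View pics/side0.png

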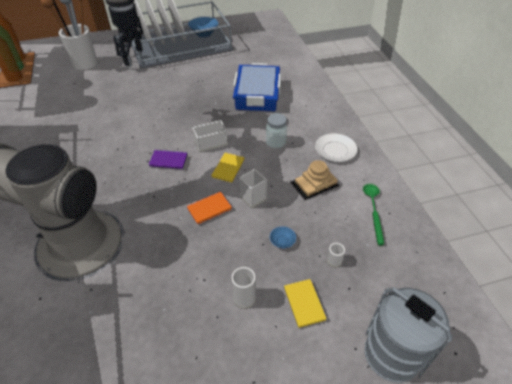

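View pics/wrist0.png

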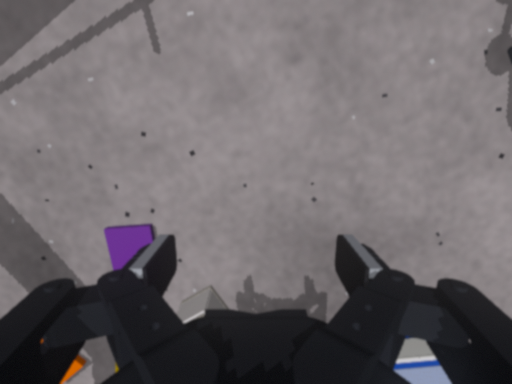

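The scene view shows the stack at (222,290), and the canisters: tall round (190,128), small (137,211), square (270,215) and oblong (397,253). The jar is at (331,320) and the dish at (201,201). The coloured boards are decoys. Next I measure by height bands from both depth images.

```bash
cat > m.py <<'E'
from h import *
S=np.load('pics/scene0.npz'); D=np.load('pics/side0.npz')
def roi(Z,u0,u1,v0,v1):
    return Z['W'][v0:v1,u0:u1].reshape(-1,3), Z['img'][v0:v1,u0:u1].reshape(-1,3)
def rep(n,Z,box,zlo,zhi,rect=False):
    P,c=roi(Z,*box); k=(P[:,2]>zlo)&(P[:,2]<zhi); Q=P[k]
    # largest cluster by median dist
    med=np.median(Q[:,:2],0); Q=Q[np.linalg.norm(Q[:,:2]-med,axis=1)<0.09]
    (cx,cy),(w,h),a=cv2.minAreaRect((Q[:,:2]*1000).astype(np.float32))
    (ex,ey),er=cv2.minEnclosingCircle((Q[:,:2]*1000).astype(np.float32))
    print(n,len(Q),'zmed %.4f'%np.median(Q[:,2]),'rect c (%.1f %.1f) %.1fx%.1f a %.1f'%(cx,cy,w,h,a),'circ (%.1f %.1f) r%.1f'%(ex,ey,er))
for nm,Z in(('scene',S),('side',D)):
    print(nm)
    b=dict(scene=dict(small=(120,155,192,230),rnd=(170,210,100,155),sq=(250,292,190,240),ob=(370,425,220,290),stack=(190,255,258,330),jar=(308,355,290,350),dish=(183,220,184,218)),
     side=dict(small=(322,352,236,270),rnd=(225,262,262,312),sq=(236,272,164,212),ob=(190,232,116,155),stack=(286,345,155,202),jar=(262,292,110,150),dish=(266,300,222,254)))[nm]
    rep('small',Z,b['small'],.048,.062); rep('rnd',Z,b['rnd'],.092,.108); rep('sq',Z,b['sq'],.078,.092)
    rep('ob',Z,b['ob'],.055,.068); rep('jar',Z,b['jar'],.088,.1); rep('dish',Z,b['dish'],.012,.025)
    for i in range(4): rep('lid%d'%i,Z,b['stack'],.006+.018*(i+1)-.005,.006+.018*(i+1)+.005)
E
python3 m.py
```

```text
scene
small 112 zmed 0.0535 rect c (633.9 -238.3) 38.4x38.0 a 42.4 circ (632.9 -238.1) r20.4
rnd 137 zmed 0.0972 rect c (384.3 -277.1) 53.8x51.6 a 37.1 circ (382.9 -275.9) r28.1
sq 216 zmed 0.0830 rect c (489.7 28.1) 58.4x55.9 a 22.1 circ (490.3 28.9) r38.4
ob 316 zmed 0.0605 rect c (420.8 301.7) 100.6x58.0 a 5.3 circ (420.7 301.9) r55.6
jar 828 zmed 0.0946 rect c (630.4 249.5) 58.8x58.2 a 37.6 circ (630.1 249.7) r30.0
dish 236 zmed 0.0169 rect c (522.9 -142.3) 69.4x69.4 a 41.7 circ (523.1 -142.5) r36.7
lid0 597 zmed 0.0236 rect c (686.7 30.0) 108.5x68.0 a 13.9 circ (689.3 30.2) r60.3
lid1 238 zmed 0.0413 rect c (687.8 28.9) 68.1x66.1 a 17.0 circ (688.4 28.2) r45.3
lid2 286 zmed 0.0595 rect c (695.2 34.7) 49.8x61.9 a 34.2 circ (690.1 30.3) r32.1
lid3 486 zmed 0.0775 rect c (686.3 29.2) 49.5x47.2 a 35.7 circ (685.9 29.2) r25.3
side
small 99 zmed 0.0537 rect c (630.8 -244.2) 38.5x37.9 a 26.2 circ (631.1 -242.5) r20.8
rnd 177 zmed 0.0985 rect c (381.0 -282.4) 54.3x52.9 a 64.3 circ (380.6 -281.5) r27.7
sq 146 zmed 0.0834 rect c (487.1 23.2) 57.6x58.9 a 22.7 circ (487.9 23.5) r38.4
ob 177 zmed 0.0599 rect c (418.5 298.5) 98.3x64.5 a 5.6 circ (417.9 296.7) r55.7
jar 197 zmed 0.0949 rect c (628.6 245.8) 64.2x54.0 a 72.9 circ (629.3 245.9) r32.7
dish 194 zmed 0.0169 rect c (522.9 -145.8) 68.1x71.1 a 31.1 circ (523.4 -145.8) r37.0
lid0 245 zmed 0.0236 rect c (683.1 25.3) 108.8x71.4 a 14.1 circ (682.1 23.5) r61.3
lid1 156 zmed 0.0412 rect c (686.5 23.6) 69.6x67.5 a 17.1 circ (684.1 22.8) r44.8
lid2 113 zmed 0.0592 rect c (685.1 16.0) 49.1x62.0 a 72.4 circ (686.5 23.4) r32.0
lid3 178 zmed 0.0779 rect c (684.5 25.2) 49.9x46.4 a 67.3 circ (684.8 25.7) r26.3
```

```bash
cat >> h.py <<'E'
def quat(phi):
    a=np.radians(phi+90)/2; return np.array([np.cos(a),np.sin(a),0,0])
def best(p,phi):
    """quat with jaws at phi (mod 180), smaller |q6|"""
    c=[]
    for f in (phi,phi+180):
        q=r.solve_ik(p,quat(f))
        if q is not None: c.append((abs(q[5]),f))
    return min(c)[1]
def top(W,xy,zlo,zhi,rad=.075):
    P=W.reshape(-1,3); k=(P[:,2]>zlo)&(P[:,2]<zhi)&(np.linalg.norm(P[:,:2]-xy,axis=1)<rad); Q=P[k]
    (cx,cy),(w,h),a=cv2.minAreaRect((Q[:,:2]*1000).astype(np.float32))
    (ex,ey),er=cv2.minEnclosingCircle((Q[:,:2]*1000).astype(np.float32))
    return '%d z%.4f rect (%.1f %.1f) %.1fx%.1f a%.1f circ (%.1f %.1f) r%.1f'%(len(Q),np.median(Q[:,2]),cx,cy,w,h,a,ex,ey,er)
E
python3 - <<'E'
from h import *
print(r.tip_extent)
T=[('ob',(.4196,.3000),.062,5.4),('sq',(.4885,.0258),.085,22.4),('rnd',(.382,-.2785),.1,None),('small',(.632,-.2403),.055,None),('stack',(.686,.027),.078,104)]
for n,xy,z,phi in T:
    if phi is None: phi=np.degrees(np.arctan2(xy[1],xy[0]))
    p=[*xy,.26]; f=best(p,phi); r.reach(p,quat(f)); s=r.read_state()
    img,d,W=cloud('wrist'); save(img,'w_%s.png'%n); np.savez('pics/w_%s.npz'%n,img=img,d=d,W=W)
    print(n,'t%.2f'%s['time_s'],np.round(s['eef_pos'],4),'q6 %.2f'%s['joint_positions'][5],f)
    if n!='stack': print(top(W,xy,z-.005,z+.006))
    else:
        for i in range(4): zz=.006+.018*(i+1); print(i,top(W,xy,zz-.005,zz+.005))
E
```

```text
0.025
ob t1.14 [0.419  0.3006 0.2598] q6 0.38 5.4
742 z0.0616 rect (415.5 300.5) 98.2x57.3 a5.5 circ (415.5 300.7) r55.5
sq t2.28 [0.4884 0.027  0.26  ] q6 -0.49 22.4
608 z0.0846 rect (485.0 26.5) 56.0x55.1 a22.5 circ (485.1 26.6) r38.4
rnd t3.56 [ 0.3826 -0.2776  0.26  ] q6 -0.16 -36.09420357973348
502 z0.0998 rect (379.7 -279.5) 52.8x52.6 a53.7 circ (379.4 -279.4) r26.9
small t4.60 [ 0.6314 -0.2403  0.2601] q6 -0.11 -20.817880814694412
277 z0.0547 rect (629.1 -240.8) 39.2x37.4 a70.0 circ (629.3 -240.9) r19.8
stack t5.89 [0.6858 0.0257 0.2604] q6 1.25 284
0 1210 z0.0240 rect (683.2 26.9) 107.1x67.2 a13.6 circ (682.9 28.0) r62.4
1 462 z0.0421 rect (684.5 26.5) 66.0x66.1 a17.3 circ (684.7 26.6) r45.3
2 593 z0.0601 rect (689.2 28.2) 56.8x62.3 a10.1 circ (685.8 28.0) r31.8
3 1218 z0.0781 rect (683.2 26.9) 48.4x48.7 a13.6 circ (682.9 27.1) r24.9
```

View pics/w_stack.png

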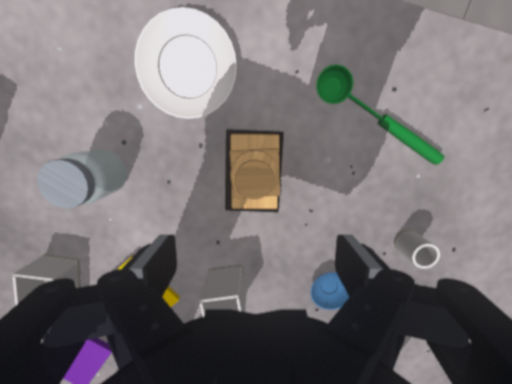

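View pics/w_sq.png

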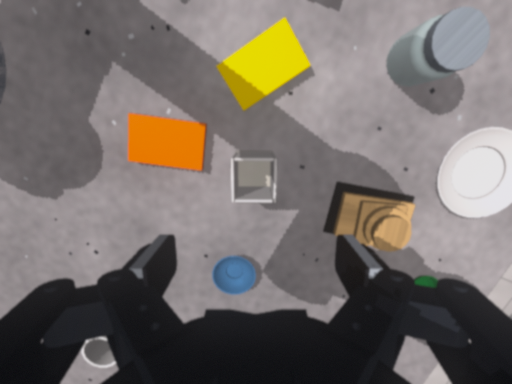

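```bash
python3 - <<'E'
from h import *
for w in (.085,.076,.068,.064,.05,):
    if w<.085: command_gripper(w,30)
    s=r.read_state(); img,d,W=cloud('wrist'); save(img,'g%d.png'%(w*1000))
    P=W.reshape(-1,3); dz=s['eef_pos'][2]-P[:,2]  # + = ahead
    k=(dz<.06)&np.isfinite(dz); 
    print(w,s['grip_width'],s['time_s'],np.round(np.percentile(dz[k],[99,99.5,99.9,100]),4))
E
```

```text
0.085 0.08501009681703621 5.9417 [-0.0193 -0.0164 -0.0129 -0.0106]
0.076 0.07562042111918206 6.25 [-0.0163 -0.0133 -0.0093 -0.0074]
0.068 0.06804781039341108 6.55 [-0.0145 -0.0112 -0.0069 -0.0042]
0.064 0.06375415498090406 6.8167 [-0.0144 -0.0107 -0.006  -0.0041]
0.05 0.05019383989182388 7.1583 [-0.0129 -0.0089 -0.0034 -0.0012]
```

View pics/g50.png

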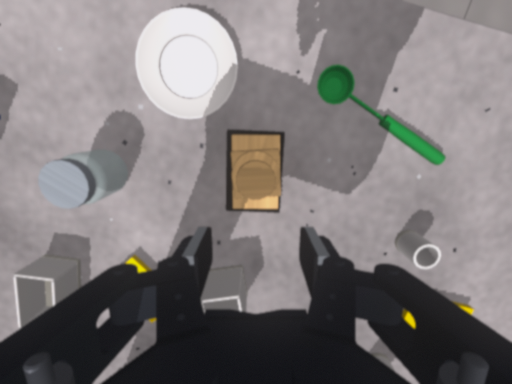

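```bash
python3 - <<'E'
from h import *
from scipy.spatial.transform import Rotation as Ro
s=r.read_state(); img,d,W=cloud('wrist')
R=Ro.from_quat(s['eef_rot']).as_matrix(); 
T=(W-np.array(s['eef_pos']))@R
for u in (302,306,310,314,318,322,326,330):
  print(u,[(v,round(float(d[v,u]),3),np.round(T[v,u]*1000).tolist()) for v in range(222,262,6)])
print((d==0).sum(), np.argwhere(d==0)[:5].tolist())
save(cv2.resize(img[200:300,180:350],(680,400),interpolation=cv2.INTER_NEAREST),'zoom.png')
E
```

```text
302 [(222, 0.426, [-88.0, 74.0, 259.0]), (228, 0.143, [10.0, 24.0, -8.0]), (234, 0.141, [7.0, 24.0, -10.0]), (240, 0.142, [4.0, 24.0, -10.0]), (246, 0.142, [1.0, 24.0, -11.0]), (252, 0.142, [-2.0, 24.0, -12.0]), (258, 0.142, [-5.0, 24.0, -12.0])]
306 [(222, 0.427, [-89.0, 81.0, 261.0]), (228, 0.142, [10.0, 27.0, -8.0]), (234, 0.135, [10.0, 25.0, -16.0]), (240, 0.13, [9.0, 24.0, -21.0]), (246, 0.131, [6.0, 24.0, -21.0]), (252, 0.131, [3.0, 24.0, -22.0]), (258, 0.131, [0.0, 24.0, -22.0])]
310 [(222, 0.427, [-88.0, 87.0, 260.0]), (228, 0.141, [11.0, 28.0, -9.0]), (234, 0.134, [10.0, 27.0, -16.0]), (240, 0.127, [10.0, 26.0, -24.0]), (246, 0.122, [10.0, 24.0, -29.0]), (252, 0.121, [8.0, 24.0, -31.0]), (258, 0.122, [4.0, 25.0, -30.0])]
314 [(222, 0.426, [-88.0, 94.0, 259.0]), (228, 0.142, [10.0, 31.0, -8.0]), (234, 0.135, [10.0, 29.0, -15.0]), (240, 0.128, [10.0, 28.0, -23.0]), (246, 0.121, [10.0, 26.0, -30.0]), (252, 0.114, [11.0, 25.0, -37.0]), (258, 0.113, [9.0, 24.0, -39.0])]
318 [(222, 0.427, [-88.0, 100.0, 260.0]), (228, 0.43, [-99.0, 101.0, 261.0]), (234, 0.432, [-109.0, 101.0, 260.
[... 256 characters left out ...]
]), (240, 0.138, [6.0, 34.0, -13.0]), (246, 0.122, [10.0, 30.0, -29.0]), (252, 0.115, [10.0, 28.0, -36.0]), (258, 0.113, [9.0, 28.0, -39.0])]
326 [(222, 0.427, [-89.0, 113.0, 261.0]), (228, 0.429, [-99.0, 114.0, 260.0]), (234, 0.431, [-109.0, 114.0, 259.0]), (240, 0.138, [6.0, 36.0, -13.0]), (246, 0.13, [6.0, 34.0, -22.0]), (252, 0.116, [10.0, 30.0, -36.0]), (258, 0.109, [11.0, 28.0, -42.0])]
330 [(222, 0.426, [-88.0, 119.0, 259.0]), (228, 0.43, [-99.0, 120.0, 261.0]), (234, 0.432, [-109.0, 121.0, 260.0]), (240, 0.137, [6.0, 38.0, -15.0]), (246, 0.131, [6.0, 36.0, -21.0]), (252, 0.124, [6.0, 34.0, -28.0]), (258, 0.109, [11.0, 30.0, -42.0])]
2065 [[0, 9], [0, 349], [0, 393], [2, 7], [2, 305]]
```

View pics/zoom.png

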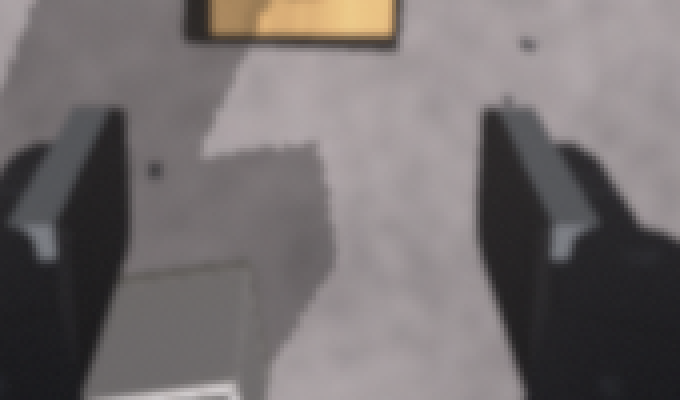

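The depth image puts the fingertips near tool z ≈ 0 at 50 mm opening, but the text says 25 mm. I'll settle it with a light touch on a free spot of the counter.

```bash
python3 - <<'E'
from h import *
p=[.60,-.06,.1]; f=best(p,104); r.reach(p,quat(f)); r.move_straight([.60,-.06,.045],speed=.15)
s=r.read_state(); print(s['time_s'],s['contact_force'])
side,_=optics.get_image('side'); 
print(r.move_straight([.60,-.06,.004],speed=.03,max_force=4)); s=r.read_state(); print(s['time_s'],s['eef_pos'],s['contact_force'])
side,_=optics.get_image('side'); save(cv2.resize(side[120:280,220:400],(720,640))[:600],'touch.png')
E
```

```text
8.6 [-0.13893291 -0.477885   -0.11423115]
False
10.1667 [ 0.60012407 -0.06004875  0.00419565] [ 0.93987861 -0.43911314  0.84805463]
```

View pics/touch.png

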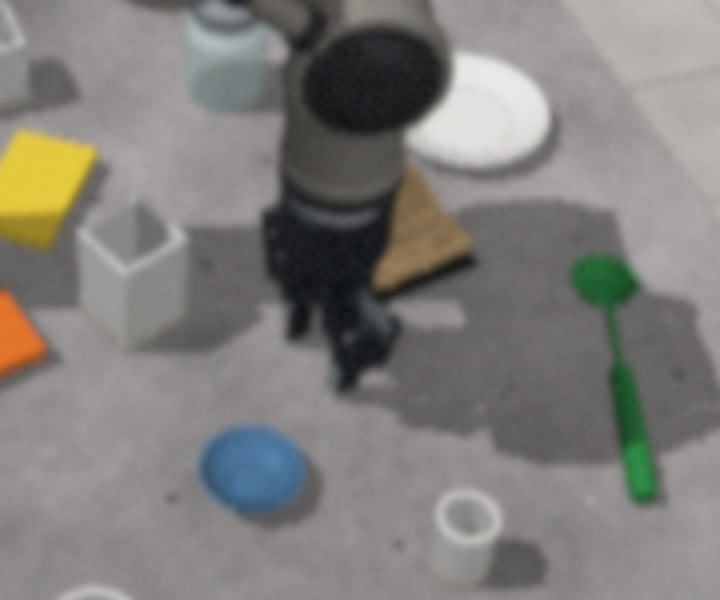

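```bash
python3 - <<'E'
from h import *
print(r.move_straight([.60,-.06,-.014],speed=.02,max_force=4)); s=r.read_state(); print(s['time_s'],s['eef_pos'],s['contact_force'],s['torque'],s['grip_width'])
E
```

```text
True
10.6667 [ 0.60014556 -0.05999944 -0.0010831 ] [-1.28349075  1.07794044  5.18103619] [ 0.00511255  0.15878347 -0.01209361] 0.049639216317242274
```

Contact came at TCP z ≈ −1 mm, so at 50 mm opening the tips really are about level with the TCP, which agrees with the depth image. I'll use the measured tip values. Now the small lid.

```bash
cat >> h.py <<'E'
def meas(xy,zlo,zhi,rad):
    img,d,W=cloud('wrist'); P=W.reshape(-1,3)
    k=(P[:,2]>zlo)&(P[:,2]<zhi)&(np.linalg.norm(P[:,:2]-xy,axis=1)<rad); Q=P[k]
    rect=cv2.minAreaRect((Q[:,:2]*1000).astype(np.float32)); c=cv2.minEnclosingCircle((Q[:,:2]*1000).astype(np.float32))
    return img,len(Q),float(np.median(Q[:,2])),rect,c
AH=lambda w: float(np.interp(w,[.05,.064,.068,.076,.085],[-.0012,-.0038,-.0044,-.0074,-.0106]))
HOV=.2
def st(): 
    s=r.read_state(); return 't%.2f pos %s w %.4f F %s'%(s['time_s'],np.round(s['eef_pos'],4),s['grip_width'],np.round(s['contact_force'],1))
def pick(xy,phi,zb,w,op,name):
    """zb: board bottom height"""
    p=[xy[0],xy[1],HOV]; f=best(p,phi)
    tcp=zb-.0025+AH(w)
    command_gripper(op,40)
    r.move_straight([*xy,tcp],quat(f),speed=.15,max_force=8)
    print('down',st()); command_gripper(w-.012,40); print('grip',st())
    r.move_straight([*xy,HOV],speed=.15); print('up',st())
    return f
def place(xy,phi,H,w,name):
    p=[xy[0],xy[1],HOV+.02]; f=best(p,phi); r.reach(p,quat(f)); r.hold(.1)
    tcp=H-.0025+AH(w)
    r.move_straight([*xy,tcp+.02],speed=.15); a=st()
    hit=r.move_straight([*xy,tcp-.0015],speed=.03,max_force=3); print('place',a,hit,st(),'nominal',round(tcp,4))
    img,_=optics.get_image('wrist'); save(img,name+'_pre.png')
    command_gripper(w+.014); r.move_straight([*xy,HOV+.02],speed=.2); print('left',st())
E
cat > t1.py <<'E'
from h import *
xy=[.6829,.0271]; phi=14
r.move_straight([.60,-.06,.06],speed=.15)
p=[*xy,HOV]; f=best(p,phi); r.reach(p,quat(f)); r.hold(.2)
img,n,z,rect,c=meas(xy,.073,.083,.05); print(st(),n,z,rect,c)
xy=[c[0][0]/1000,c[0][1]/1000]
assert abs(c[1]-25)<1.5
pick(xy,phi,.066,.05,.070,'small')
img,_=optics.get_image('wrist'); save(img,'t1_held.png')
E
python3 t1.py
```

```text
t12.75 pos [0.6827 0.0268 0.1996] w 0.0499 F [-0.1  0.2  0.3] 1792 0.0780449177311412 ((682.2506103515625, 28.011455535888672), (48.379119873046875, 48.51618194580078), 12.74952220916748) ((682.3356323242188, 27.437774658203125), 25.048601150512695)
down t14.15 pos [0.6831 0.0274 0.0635] w 0.0701 F [-0.6  0.2 -0. ]
grip t14.47 pos [0.6832 0.0274 0.0638] w 0.0481 F [-0.3  0.1  5.7]
up t15.54 pos [0.6817 0.0275 0.1987] w 0.0482 F [ 0.3  0.2 -0.4]
```

View pics/t1_held.png

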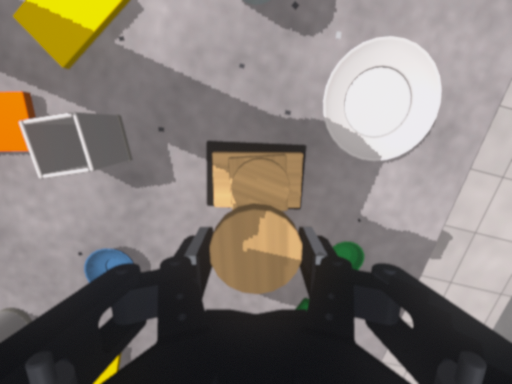

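The small lid is held flat, centred at about (256,250), with the rest of the stack undisturbed. I measure its offset in the jaws, then place it.

```bash
cat >> h.py <<'E'
from scipy.spatial.transform import Rotation as Ro
def held(w):
    s=r.read_state(); img,d,W=cloud('wrist'); T=(W-np.array(s['eef_pos']))@Ro.from_quat(s['eef_rot']).as_matrix()
    P=T.reshape(-1,3); C=img.reshape(-1,3).astype(int)
    bam=(C[:,0]-C[:,2]>25)&(C[:,0]>70)
    k=bam&(P[:,2]>-.04)&(P[:,2]<.02)&(abs(P[:,1])<w/2)&(abs(P[:,0])<.075); Q=P[k]
    zt=np.median(Q[:,2]); Q=Q[abs(Q[:,2]-zt)<.008]
    A=np.c_[Q[:,:2],np.ones(len(Q))]; co=np.linalg.lstsq(A,Q[:,2],rcond=None)[0]
    rect=cv2.minAreaRect((Q[:,:2]*1000).astype(np.float32)); c=cv2.minEnclosingCircle((Q[:,:2]*1000).astype(np.float32))
    return img,len(Q),zt,np.degrees(co[:2]),rect,c
E
python3 - <<'E'
from h import *
o=held(.05)[1:]; print(o)
E
```

```text
(6501, np.float64(-0.01417057555756233), array([1.33830022, 0.35876461]), ((0.3753833770751953, -0.8798389434814453), (50.09330368041992, 48.23140335083008), 0.07689353078603745), ((0.15283653140068054, -0.252836674451828), 25.609722137451172))
```

```bash
python3 - <<'E'
from h import *
xy=[.6293,-.2408]; phi=-20.8
place(xy,phi,.055,.050,'p1')
img,n,z,rect,c=meas(xy,.055+.012-.006,.055+.012+.006,.05); print(st(),n,z,rect,c); save(img,'p1.png')
E
```

```text
place t17.95 pos [ 0.63   -0.241   0.0725] w 0.0485 F [-0.6  0.2  0.2] True t18.55 pos [ 0.6294 -0.2409  0.0529] w 0.0479 F [ 1.3 -0.4  4.2] nominal 0.0513
left t19.89 pos [ 0.6287 -0.2405  0.2186] w 0.0644 F [0.1 0.4 0.6]
t19.94 pos [ 0.6286 -0.2405  0.2182] w 0.0640 F [ 0.  -0.1 -0.4] 1476 0.06702584873223053 ((628.168701171875, -240.2447509765625), (48.64781951904297, 49.140403747558594), 66.8321533203125) ((627.8252563476562, -240.58953857421875), 25.03833770751953)
```

View pics/p1.png

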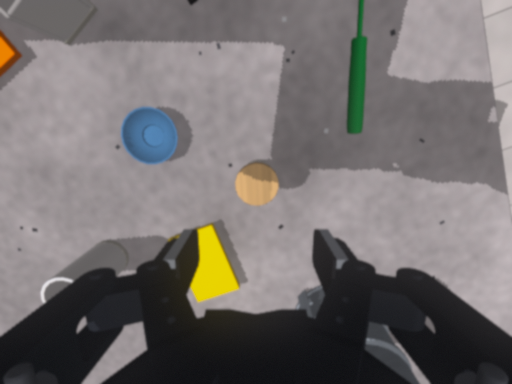

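The small lid is seated: its top is at 67.0 mm (expected 67) and its centre is within 1.5 mm of the canister's. Next is the round lid.

```bash
cat > t2.py <<'E'
from h import *
xy=[.685,.0275]; phi=14
p=[*xy,HOV]; f=best(p,phi); r.reach(p,quat(f)); r.hold(.2)
img,n,z,rect,c=meas(xy,.055,.065,.06); print(st(),n,z,rect,c)
xy=[c[0][0]/1000,c[0][1]/1000]
assert abs(c[1]-32)<1.5
pick(xy,phi,.048,.064,.082,'round')
o=held(.064); save(o[0],'t2_held.png'); print(o[1:])
E
python3 t2.py
```

```text
t21.26 pos [0.6851 0.0259 0.2001] w 0.0645 F [ 0.1 -1.  -0.5] 2589 0.06011163546034387 ((685.507568359375, 28.962677001953125), (62.565887451171875, 62.47476577758789), 14.157419204711914) ((685.3615112304688, 28.37296485900879), 31.837295532226562)
down t22.79 pos [0.6861 0.0283 0.0429] w 0.0821 F [1.1 0.3 0.5]
grip t23.11 pos [0.6862 0.0283 0.0433] w 0.0625 F [-1.3  1.4  6.2]
up t24.32 pos [0.6848 0.0284 0.1987] w 0.0624 F [-0.   0.1 -0.5]
(10888, np.float64(-0.0167963484270805), array([0.68676844, 0.48346804]), ((0.03905487060546875, -1.04864501953125), (63.05559158325195, 63.14303207397461), 48.50327682495117), ((-0.028254909440875053, -0.6204495429992676), 32.2550048828125))
```

View pics/t2_held.png

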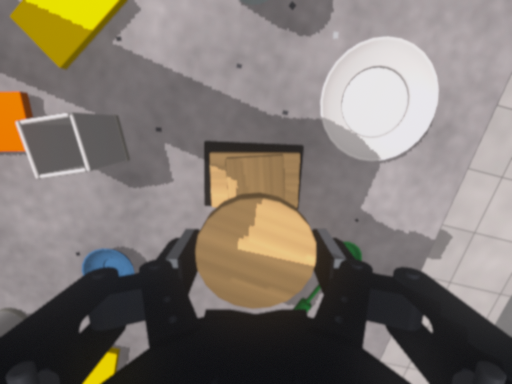

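The round lid is held centred and flat at about (256,250). Placing it.

```bash
python3 - <<'E'
from h import *
xy=[.3796,-.2794]; phi=-36.1
place(xy,phi,.100,.064,'p2')
img,n,z,rect,c=meas(xy,.106,.118,.06); print(st(),n,z,rect,c); save(img,'p2.png')
xy=[.6845,.0265]; phi=107.3
p=[*xy,HOV]; f=best(p,phi); r.reach(p,quat(f)); r.hold(.2)
img,n,z,rect,c=meas(xy,.037,.047,.07); print(st(),f,n,z,rect,c); save(img,'t3.png')
E
```

```text
place t26.93 pos [ 0.3801 -0.2797  0.1143] w 0.0625 F [-0.5  0.4 -0.1] True t27.52 pos [ 0.3797 -0.2796  0.0953] w 0.0621 F [0.3 0.2 5.5] nominal 0.0937
left t28.66 pos [ 0.3792 -0.279   0.219 ] w 0.0780 F [-0.3 -0.3  0.3]
t28.71 pos [ 0.379  -0.2788  0.2186] w 0.0777 F [ 0.8 -0.1 -0.5] 3240 0.11206309316323704 ((378.25537109375, -279.4045715332031), (62.80856704711914, 62.82714080810547), 78.248291015625) ((378.07012939453125, -279.5912170410156), 31.93998146057129)
t30.55 pos [0.6844 0.0256 0.2003] w 0.0782 F [-0.7 -0.3  0.2] 287.3 3176 0.042091350689526325 ((684.3641357421875, 26.520856857299805), (65.55925750732422, 66.00630187988281), 17.174182891845703) ((684.106201171875, 26.56650161743164), 45.52839279174805)
```

View pics/p2.png

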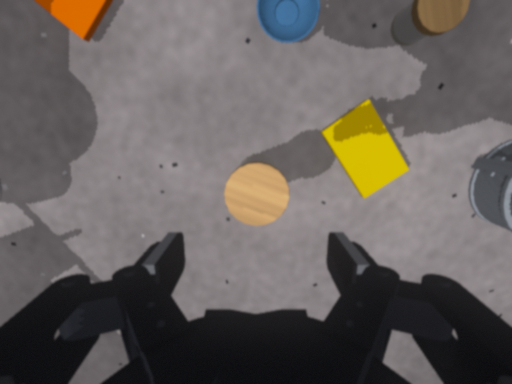

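View pics/t3.png

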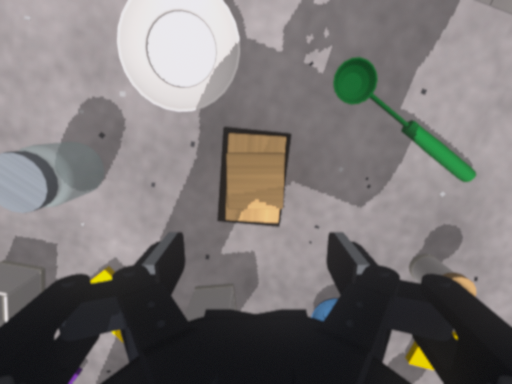

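The round lid is seated with its top at 112.1 mm (expected 112), centred. The square lid lies at 17.2° at (255,178). I'll pick it and place it at 22.5°.

```bash
python3 - <<'E'
from h import *
pick([.6843,.0265],107.2,.030,.066,.083,'sq')
o=held(.066); save(o[0],'t3_held.png'); print(o[1:])
E
```

```text
down t32.10 pos [0.685  0.0265 0.0246] w 0.0826 F [0.5 0.4 0.8]
grip t32.41 pos [0.685  0.0265 0.0248] w 0.0653 F [0.1 0.5 6.4]
up t33.73 pos [0.6838 0.0265 0.1987] w 0.0648 F [-0.3  0.4 -0.4]
(15146, np.float64(-0.01735607355955799), array([0.70452117, 0.24953415]), ((-0.8328514099121094, -0.388458251953125), (65.40280151367188, 67.07917022705078), 89.74304962158203), ((-0.3380727767944336, -0.48630276322364807), 45.399967193603516))
```

View pics/t3_held.png

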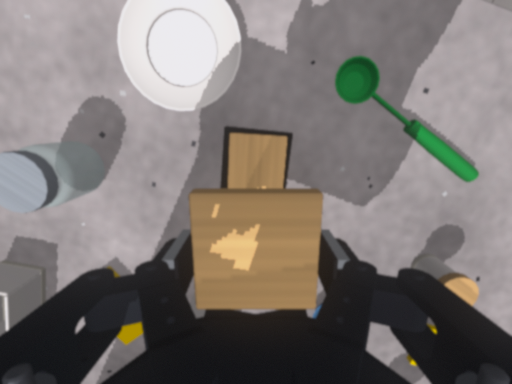

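The square lid is held square to the jaws and flat. Placing it, then looking at the oblong.

```bash
python3 - <<'E'
from h import *
xy=[.4853,.0266]; 
place(xy,112.5,.085,.066,'p3')
img,n,z,rect,c=meas(xy,.091,.103,.07); print(st(),n,z,rect,c); save(img,'p3.png')
xy=[.683,.0265]; phi=103.7
p=[*xy,HOV]; f=best(p,phi); r.reach(p,quat(f)); r.hold(.2)
img,n,z,rect,c=meas(xy,.019,.029,.08); print(st(),f,n,z,rect,c); save(img,'t4.png')
E
```

```text
place t35.66 pos [0.486  0.0266 0.0989] w 0.0649 F [-0.2  0.3  0. ] True t36.27 pos [0.4854 0.0265 0.0798] w 0.0652 F [-0.3 -0.1  5.8] nominal 0.0784
left t37.47 pos [0.4846 0.0267 0.2189] w 0.0798 F [0.1 0.5 0.1]
t37.52 pos [0.4845 0.0267 0.2186] w 0.0801 F [ 1.2 -0.2 -0.3] 4034 0.09707782877707526 ((484.79156494140625, 27.251968383789062), (65.57691192626953, 66.0221939086914), 22.471715927124023) ((484.8414306640625, 27.055801391601562), 45.64120101928711)
t38.58 pos [0.6825 0.0265 0.2011] w 0.0798 F [ 0.2 -0.1  0.6] 283.7 4813 0.024114244601612767 ((682.7608032226562, 27.241796493530273), (107.53701782226562, 67.99254608154297), 13.657236099243164) ((682.7702026367188, 27.478479385375977), 62.73200607299805)
```

View pics/p3.png

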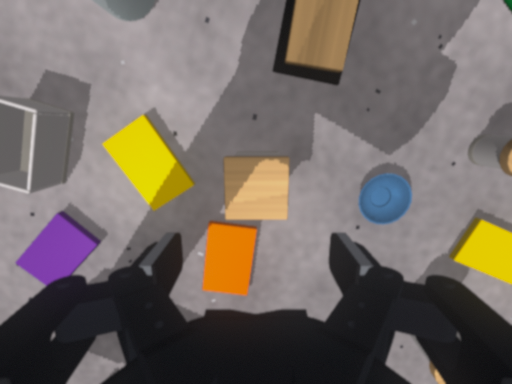

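View pics/t4.png

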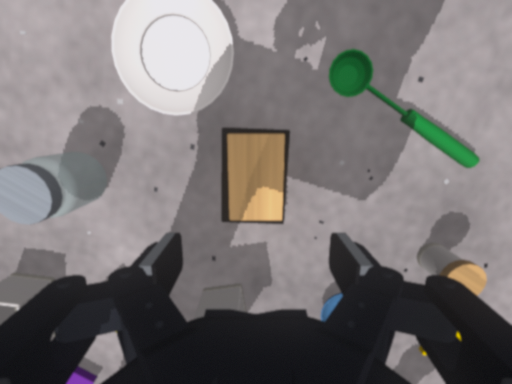

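The square lid is seated: its top is at 97.1 mm (expected 97), its angle is 22.5°, and it is centred to 0.8 mm. Now the oblong.

```bash
python3 - <<'E'
from h import *
pick([.6827,.0272],103.66,.012,.068,.084,'ob')
o=held(.068); save(o[0],'t4_held.png'); print(o[1:])
E
```

```text
down t40.24 pos [0.6834 0.0271 0.0062] w 0.0842 F [-0.2 -0.6 -0.1]
grip t40.54 pos [0.6834 0.0272 0.0064] w 0.0670 F [-0.8  0.8  6.2]
up t41.99 pos [0.6822 0.0272 0.1988] w 0.0670 F [-0.2  0.5 -1.3]
(21791, np.float64(-0.017762413968009046), array([0.21571079, 0.12895101]), ((7.122920989990234, 0.001079559326171875), (92.29037475585938, 67.98664855957031), 0.0027744038961827755), ((6.753818511962891, -0.42226600646972656), 56.57549285888672))
```

View pics/t4_held.png

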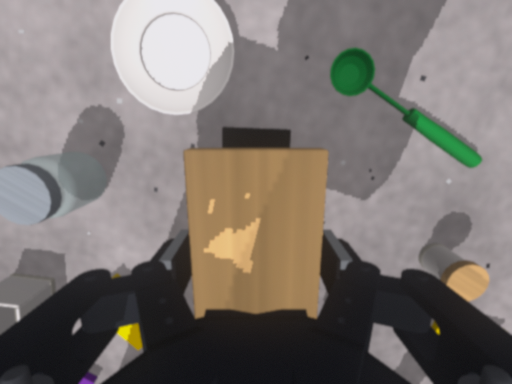

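Held flat; the front edge is at x=+53.3 mm, so the offset is only about 0.7 mm (the rear is occluded). Placing it.

```bash
python3 - <<'E'
from h import *
xy=[.4157,.3005]
place(xy,95.45,.062,.068,'p4')
img,n,z,rect,c=meas(xy,.068,.080,.08); print(st(),n,z,rect,c); save(img,'p4.png')
r.move_straight([.4157,.3005,.27]); r.reach([.234,.47,.233],[.229351,.973344,0,0])
r.hold(.3)
for n in ['scene','side']:
    img,d,W=cloud(n); save(img,n+'9.png'); np.savez('pics/%s9.npz'%n,img=img,d=d,W=W)
print(st())
E
```

```text
place t45.36 pos [0.4162 0.3008 0.0758] w 0.0670 F [-0.2  0.5 -0.6] True t45.97 pos [0.4155 0.3004 0.0564] w 0.0670 F [0.1 0.1 6.3] nominal 0.0551
left t47.28 pos [0.4151 0.3002 0.2189] w 0.0821 F [ 0.2 -0.3 -0.7]
t47.33 pos [0.415  0.3001 0.2186] w 0.0817 F [-0.1 -0.2 -0. ] 5794 0.07411574610456699 ((413.62127685546875, 300.84002685546875), (106.91044616699219, 68.1478042602539), 5.488733291625977) ((413.7044982910156, 300.61932373046875), 62.943275451660156)
t49.20 pos [0.2345 0.4698 0.2331] w 0.0821 F [-0.3  0.5  0.1]
```

View pics/p4.png

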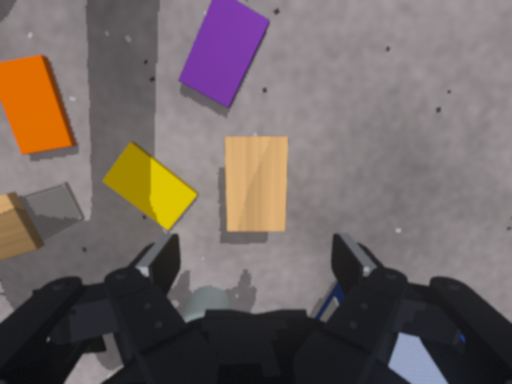

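View pics/scene9.png

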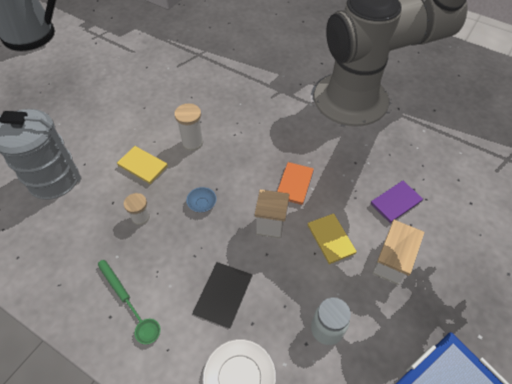

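```bash
python3 - <<'E'
from h import *
for n in ('scene','side'):
  for t in ('0','9'):
    W=np.load('pics/%s%s.npz'%(n,t))['W']
    print(n,t,'jar',top(W,[.63,.248],.088,.1,.05)); print('   dish',top(W,[.523,-.144],.012,.025,.05))
W0=np.load('pics/scene0.npz')['W']; W=np.load('pics/scene9.npz')['W']
for nm,xy,z in (('small',(.632,-.241),.067),('rnd',(.383,-.279),.112),('sq',(.4885,.0258),.097),('ob',(.4196,.3),.074)):
    print(nm,top(W,xy,z-.004,z+.004))
E
```

```text
scene 0 jar 828 z0.0946 rect (630.4 249.5) 58.8x58.2 a37.6 circ (630.1 249.7) r30.0
   dish 236 z0.0169 rect (522.9 -142.3) 69.4x69.4 a41.7 circ (523.1 -142.5) r36.7
scene 9 jar 823 z0.0947 rect (630.5 250.2) 58.1x58.7 a50.3 circ (629.9 250.0) r30.1
   dish 236 z0.0164 rect (523.8 -142.2) 70.0x69.1 a66.6 circ (523.3 -141.9) r36.2
side 0 jar 197 z0.0949 rect (628.6 245.8) 64.2x54.0 a72.9 circ (629.3 245.9) r32.7
   dish 194 z0.0169 rect (522.9 -145.8) 68.1x71.1 a31.1 circ (523.4 -145.8) r37.0
side 9 jar 196 z0.0948 rect (627.8 244.6) 58.6x58.1 a29.2 circ (625.0 245.9) r32.1
   dish 200 z0.0173 rect (521.6 -144.8) 70.6x69.4 a68.4 circ (520.9 -144.5) r36.8
small 343 z0.0661 rect (632.3 -237.8) 49.2x47.9 a63.2 circ (631.6 -238.1) r26.0
rnd 390 z0.1105 rect (382.7 -276.4) 63.8x60.7 a36.8 circ (381.8 -276.9) r33.3
sq 799 z0.0962 rect (488.2 29.4) 68.8x65.9 a22.0 circ (488.8 31.0) r45.2
ob 1518 z0.0734 rect (418.8 302.8) 109.6x68.2 a5.5 circ (418.5 302.8) r63.5
```

All four lids are at their seated heights, flat and aligned. The jar and dish match their first measurements, and the arm is clear. Handing in.

```bash
python3 -c "
from h import *
r.finish_job()"
```

```text
the job is handed in; nothing more can be done
```

All four lids are on their canisters, boss down and flat on the rims. I took the stack apart from the top down: small, round, square, oblong. The arm was back at its start pose at 49 s of the 122 s allowed, and I then handed the job in. I lowered each lid until light contact (peak about 6 N) and then released it.

**Seating, measured from the wrist camera:**

| Lid | Top height (expected), mm | Offset from canister centre |
|---|---|---|
| Small | 67.0 (67) | about 1.5 mm |
| Round | 112.1 (112) | about 1.4 mm |
| Square | 97.1 (97) | under 1 mm, angle matches the canister at 22.5° |
| Oblong | 74.1 (74) | about 2 mm, angle matches the canister at 5.5° |

All four offsets are well inside the 6–7 mm of play.

**Canisters, jar and dish:** The jar and dish read the same as at the start, within a few mm of camera noise. I checked canister positions only through their lids, since the lids now cover them.

**Disagreements:**
- **Fingertip distance:** The stated 25 mm from TCP to fingertips did not hold. The depth image and a light touch on the counter both put the tips about level with the TCP at 50 mm opening, so I used those values.
- **Camera offsets:** The scene and side cameras differed from each other by about 3–6 mm in y. Their mean differed from the wrist camera by about 3 mm in x. I went by the wrist camera.
- **Final overhead check:** The scene camera read the lid tops 0.6–1.6 mm lower than the wrist camera did, within the camera tolerance of about 2 mm.

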